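# Fold the bur rack down and shut the instrument case

## Robot

A 6-joint arm with a two-finger parallel gripper is mounted at the origin on the work surface. World frame = base frame: x ahead of the robot, y to its left, z up, the work surface at z = 0. Lengths are in mm, angles in rad, forces in N, time in s.
With the tool pointing down it reaches from about 425 to 950 mm from the base axis. Payload 14.7 kg.
Tool frame: the origin (TCP) lies midway between the tips of the shut fingers; the grasp point (between the pads) lies 19 mm behind it (grip_point_offset is the z of the grasp point in the tool frame, in mm); z points along the fingers, y is the line along which they close (so a half turn about z gives the same grasp; the last joint's range is limited). The gripper opens to 85 mm and grips with 20 to 120 N. Pads are 22 mm wide; open, the fingers measure 114 mm over their backs; the gripper's body (76 mm by 85 mm) begins 54 mm behind the grasp point. The pads swing forward as they close: fully open they stand 13 mm farther back than shut.
Start: joints at [-1.243, 0.48, 1.596, -0, 1.065, -0.047], TCP at [237.972, -604.865, 231.297] pointing down, gripper open.
Joint ranges: [-2.75, 2.75], [-0.82, 2.05], [0.23, 2.67], [-1.56, 4.7], [0.09, 2.69], [-2.92, 2.92]. Speed limits (rad/s): [1.89, 1.89, 2.39, 3.01, 3.01, 3.01].

## Interface

Orientations are given as a unit quaternion [x, y, z, w].
In Python, from workcell import * gives the robot as it stands. The module is installed in compiled form; this text tells all that it offers.
- The arm moves only by the tool move_arm, never from a script. Its argument "motion" is a list of rows, each a list of 3 entries, a list of its own where there are three numbers: the opening in per cent of the stroke, from 0 (shut) to 100 (fully open), then the shift along the world's x, y, z in m, then the turn about the world's z in rad. A call has 1 to 5 rows; each row is the pose to reach, as a shift and turn from the pose commanded when the call began; what a row does not reach only later rows make up. A row lasts 1/8 s, in which the tool goes at most 62.5 mm and 10.7 degrees, less where a joint would pass 70% of its speed; a pose out of reach is approached as far as the arm can. A call with a gripper value outside its range is refused whole. The fingers move at their own pace and stop on an object; the grip force is fixed at half the most. Time passes only in rows, so rows that repeat a pose let the fingers close. It gives the time, the measured TCP pose, the force, the opening and the grip force at its end, in the units of the state.
- state(): the state, without advancing time (a new reading comes with each control period).
- camera(name): name is "scene" or "top" or "wrist"; returns a dict with "pixels" (480x640x3 uint8, blue, green, red), "range_z" (480x640 float32, mm along the optical axis (not along the pixel's ray), 0 where there is no reading), "fovy" (degrees; the focal length in pixels is half the picture's height over the tangent of half this angle, whatever the lens; pixels are square), "cx", "cy" (the principal point, pixels), "R" (3x3) and "t" (3): a world point X has camera coordinates R X + t. Camera axes: x right, y down, z forward; pixel columns grow to the right and rows downward; lengths in mm; the calibration is good to about 2 mm. A picture is of the moment at which its call begins.
- sign_off(): hands the job in; it is judged then, once.
The state is a dict: "time": time; "joints": joint angles; "dq": joint speeds; "joint_efforts": joint torques, N m; "tool_pos": TCP position; "tool_rot": TCP orientation; "force": force on the tool from outside, world axes, zero at the start; "torque": the same for the moment, N m; "gripper_width": finger opening in mm; "grasp_force": force on a finger pad.
Only numpy, scipy, OpenCV 4.12 (cv2) and the standard library are available. Lean on these libraries where they do the work, as an engineer would, in place of code of your own. Each camera call takes 0.05 s, during which the arm holds its last target. There are 200 camera calls.

## Task

Put the bench instrument case away: first fold its upright metal bur rack down flat into the case while the white cover still stands open, then swing the cover over until it is fully shut. Only push with the fingertips or the outside of the fingers; do not lift the case or shove it along the bench, and leave the plaster model, the jar and the bowl where they stand.

Things in the scene. Friction and masses are not known exactly. Their poses are not given: they have to be found in the camera images.
- case: Grey plastic open-topped instrument case, not fastened to the bench, about 1.5 kg; 200 mm along its x, 160 mm along its y, 50 mm high, walls 8 mm thick. Origin: centre of its underside. Its x axis runs along both hinges, the white cover is hinged on the rim of its +y side, the rack inside near its -y side. z up.
- rack (a joint): Angle of the bur rack: flat aluminium panel in the case, 165 mm wide, 80 mm from hinge to free edge, 6 mm thick, burs on the face towards the cover. 0 = flat, pointing to the case's +y, upper face 40 mm above the bench (10 mm below the rim); 1.57 = upright. Push its plain face from the -y side, at last from above. Friction hinge: stays where left; 1 to 2 N at the edge moves it.
- lid (a joint): Angle of the white cover: flat panel 200 mm wide, 160 mm from hinge to free edge, 6 mm thick, finger tab (50 mm wide) 13 mm beyond mid-edge. 0 = shut on the rim, upper face 57 mm above the bench; 1.57 = straight up; starts leaning a little outwards. Push its outer face from the +y side, at last from above. Friction hinge: stays where left; 1 to 3 N at the edge moves it.
- rack_hinge (a point): Middle of the rack's hinge line, in the rack's mid thickness, 37 mm above the bench, 62 mm from the case's centre towards its -y side. Axes as the case's.
- rack_edge (a point): Middle of the rack's free edge, in its mid thickness, 80 mm from the hinge line.
- lid_hinge (a point): Middle of the cover's hinge line, at the lower (inner) face of the cover, 51 mm above the bench, 80 mm from the case's centre towards its +y side. Axes as the case's.
- lid_edge (a point): Middle of the cover's free edge (without the tab), in its mid thickness, 160 mm from the hinge line.
- model: Bystander: cream plaster dental model, 60 x 70 x 35 mm, loose. Origin: centre of its underside.
- jar: Bystander: white jar, 54 mm across, 75 mm high, loose. Origin: centre of its underside.
- bowl: Bystander: small dark rubber mixing bowl, 84 mm across, 45 mm high, loose. Origin: centre of its underside.

How it is judged (in metres and radians):
On the way, in this order (a step that is already met when the one before it is completed fails the run):
1. the rack is folded flat (within 0.08 rad) while the cover still stands open (above 1.2 rad) (value of joint rack below 0.08 rad and value of joint lid above 1.2 rad), for 0.2 s.
2. the cover is shut (within 0.04 rad) over the folded rack (value of joint lid below 0.04 rad and value of joint rack below 0.08 rad), for 0.2 s.
At the end, for the whole second after the job is handed in: The rack lies flat (within 0.08 rad, 6 mm at its edge), the cover is shut over it (within 0.04 rad, 6 mm at its edge), and the case stands level and still within 40 mm of where it stood (all of step 2 and linear speed of case below 0.02 m/s and angle between case's own z axis and vertical below 0.03 rad and distance of case from where it was at the start of the episode below 0.04 m); the robot touches nothing.
It fails at once if the case is lifted or tipped (raised more than 10 mm or tilted more than 0.1 rad) (height (world z) of case above 0.01 m or angle between case's own z axis and vertical above 0.1 rad).
It fails at once if the case is shoved more than 40 mm along the bench (distance of case from where it was at the start of the episode above 0.04 m).
It fails at once if the model, the jar or the bowl is moved more than 20 mm or tipped (more than 0.3 rad) (distance of any of model, jar, bowl from where it was at the start of the episode above 0.02 m or angle between any of model, jar, bowl's own z axis and vertical above 0.3 rad).
It also fails if it takes over 58 s, if anything falls off the work surface, if the arm or the gripper's body presses on something with over 40 N, if the wrist force passes 120 N, or if a joint passes its speed limit or range.

## Working session

There is one attempt and no reset: what is moved stays moved. The work goes in short steps, Python scripts to look and compute and a tool call to move; the robot and the scene stay as the last step left them, time stands still between calls to the robot, and variables do not carry over. Pictures are saved under pics/ and viewed, at most 10 in all, crops included, and the job is handed in when it is done.

Besides the shell and the picture viewer there is one more tool, called after "Emit:" as name([rows], argument=value, ...), one row to a line, values as JSON. move_arm: Moves the arm, as the interface text tells. Its arguments: {"type":"object","properties":{"motion":{"type":"array","items":{"type":"array"}}},"required":["motion"]}

```bash
mkdir -p pics
cat > h.py <<'E'
from workcell import *
import numpy as np, cv2
def cloud(c):
    f=240/np.tan(np.radians(c["fovy"])/2); z=c["range_z"]; v,u=np.mgrid[:480,:640]
    P=np.stack([(u-c["cx"])*z/f,(v-c["cy"])*z/f,z],-1)
    W=(P-np.asarray(c["t"]).ravel())@np.asarray(c["R"]); W[z<=0]=np.nan
    return W
E
python3 - <<'E'
from h import *
for n in("scene","top"):
    c=camera(n); cv2.imwrite(f"pics/{n}1.png",c["pixels"]); np.savez(f"{n}.npz",W=cloud(c),px=c["pixels"])
print(state())
E
```

```text
{'time': 0.1, 'joints': array([-1.24258379e+00,  4.80808597e-01,  1.59681491e+00, -2.55348164e-05,
        1.06510928e+00, -4.65993776e-02]), 'dq': array([ 0.00037139,  0.0003079 , -0.0026159 ,  0.00040347,  0.00054695,
        0.0012738 ]), 'joint_efforts': array([-4.90102211e-04, -9.52258086e+01, -4.31042898e+01, -1.39797894e-04,
        5.28593286e-03, -2.86337354e-05]), 'tool_pos': array([ 237.85311928, -604.51041319,  230.70944974]), 'tool_rot': array([ 9.82489526e-01,  1.86316953e-01, -9.10592065e-05, -5.62855070e-04]), 'force': array([-0.29815536,  0.03710317, -0.35986573]), 'torque': array([ 0.03021471, -0.04578164, -0.02111157]), 'grasp_force': 0.0, 'gripper_width': 85.38417732464549}
```

View pics/scene1.png

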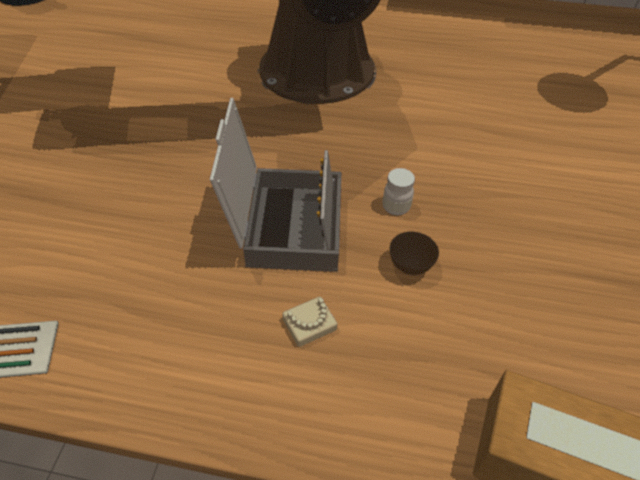

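View pics/top1.png

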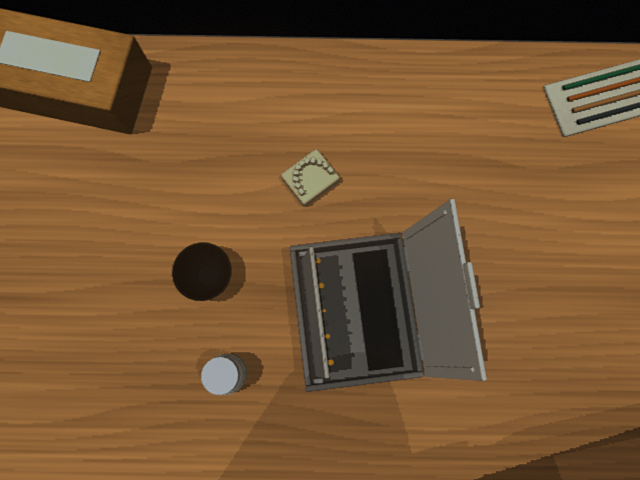

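The scene view shows the rack upright on the case's right side (325,200) and the cover open on the left (235,175). In the top view the case corners are about (293,248), (402,235), (423,375) and (308,389), the rack's top edge runs (311,250)–(327,376), and the cover's edge runs (452,202)–(484,378). The jar is at (222,375), the bowl at (202,271) and the model at (311,177).

Run:
```python
from h import *
d=np.load("top.npz");W=d["W"]
for n,(u,v) in dict(c1=(293,248),c2=(402,237),c3=(421,373),c4=(310,387),wallmid=(302,318),r1=(311,252),r2=(319,318),r3=(325,374),l1=(453,205),lm=(467,290),l3=(482,376),tab=(473,285),lin=(440,290),jar=(222,375),bowl=(176,271),bowlr=(230,271),model=(311,177)).items(): print(n,W[v,u].round(),)
T=W.reshape(-1,3);S=np.load("scene.npz")["W"].reshape(-1,3)
# fit case: rim points z 45..54 in top cloud
for nm,Q in(("top",T),("scene",S)):
    m=(Q[:,2]>46)&(Q[:,2]<53)&(Q[:,0]>300)&(Q[:,0]<750)&(abs(Q[:,1])<400)
    p=Q[m][:,:2].astype(np.float32); print(nm,m.sum(),p.min(0),p.max(0))
    # cluster
    im=np.zeros((800,800),np.uint8); im[(p[:,0]).astype(int),(p[:,1]+400).astype(int)]=255
    im=cv2.dilate(im,np.ones((7,7)));n,l,s,c=cv2.connectedComponentsWithStats(im)
    for k in range(1,n):
        if s[k,4]>300:
            q=p[l[p[:,0].astype(int),(p[:,1]+400).astype(int)]==k]; print(s[k],cv2.minAreaRect(q))
for nm,Q in(("top",T),("scene",S)):
    m=(Q[:,2]>100)&(Q[:,2]<230)&(Q[:,0]>300)&(Q[:,0]<750)&(abs(Q[:,1])<300)
    q=Q[m]; print(nm,len(q),q.min(0),q.max(0))
```

```text
c1 [597. 145.  49.]
c2 [626. -16.   0.]
c3 [429. -31.  49.]
c4 [409. 118.  50.]
wallmid [500. 130.  49.]
r1 [579. 119. 118.]
r2 [496. 107. 115.]
r3 [429.  99. 115.]
l1 [619. -41. 205.]
lm [523. -52. 209.]
l3 [433. -65. 206.]
tab [528. -56. 218.]
lin [530. -38. 142.]
jar [423. 231.  74.]
bowl [563. 309.  40.]
bowlr [563. 233.  45.]
model [711. 123.  21.]
top 3138 [397.5766  -36.74067] [621.3798 311.2874]
[605 394  40  58 843] ((425.7351989746094, 222.63491821289062), (51.522682189941406, 26.527694702148438), 13.605790138244629)
[  360   400   193   225 11322] ((512.897705078125, 56.9974479675293), (200.37789916992188, 161.5560760498047), 7.992395401000977)
scene 1756 [400.9657  -34.52563] [621.6951 312.8259]
[  362   397   191   228 10426] ((511.6492004394531, 56.245513916015625), (204.53761291503906, 164.79823303222656), 7.081289291381836)
[ 605  409   58   44 1088] ((432.39617919921875, 234.97738647460938), (34.75050735473633, 50.12862014770508), 6.672284126281738)
[ 627  517   89   90 2585] ((562.5872802734375, 271.299072265625), (82.57291412353516, 81.43197631835938), 17.251981735229492)
[521 537  14  52 433] ((562.8168334960938, 128.05299377441406), (45.322265625, 6.366459369659424), 0.9475274085998535)
top 8948 [424.73495519 -69.41761149 100.04252775] [627.44559943 122.91449208 222.84548314]
scene 3562 [422.51984609 -69.06318591 100.00072986] [626.87269569 122.55745305 223.56925554]
```

Emit:
move_arm([
  [0,[0.04,0.04,0.02],-0.12],
  [0,[0.08,0.08,0.04],-0.235],
  [0,[0.12,0.12,0.06],-0.235],
  [0,[0.16,0.16,0.07],-0.235],
  [0,[0.2,0.2,0.07],-0.235],
])

```text
time: 0.72
tool_pos: [439.3, -403.7, 302.1]
tool_rot: [0.998, 0.07, 0.0, 0.0]
force: [0.6, -1.0, -0.8]
gripper_width: 0.0
grasp_force: 0.0
```

Emit:
move_arm([
  [0,[0.02,0.055,0],0],
  [0,[0.04,0.11,0],0],
  [0,[0.06,0.165,0],0],
  [0,[0.08,0.22,0],0],
  [0,[0.1,0.275,0],0],
])

```text
time: 1.35
tool_pos: [538.2, -128.0, 301.2]
tool_rot: [0.998, 0.07, -0.0, -0.0]
force: [0.8, -0.9, 0.4]
gripper_width: -0.3
grasp_force: 0.0
```

Emit:
move_arm([
  [0,[0,0.06,0],0],
  [0,[0,0.12,0],0],
  [0,[-0.02,0.175,0],0],
  [0,[-0.03,0.23,0],0],
  [0,[-0.04,0.285,0],0],
])

```text
time: 1.98
tool_pos: [497.2, 156.8, 301.2]
tool_rot: [0.998, 0.07, -0.0, 0.0]
force: [1.1, 0.5, 0.6]
gripper_width: -0.1
grasp_force: 0.0
```

Emit:
move_arm([
  [0,[0,0,-0.05],0],
  [0,[0,0,-0.1],0],
  [0,[0,0,-0.15],0],
  [0,[0,0,-0.204],0],
  [0,[0,0,-0.204],0],
])

```text
time: 2.6
tool_pos: [495.2, 154.4, 94.4]
tool_rot: [0.998, 0.07, -0.004, 0.001]
force: [0.6, 0.8, 1.3]
gripper_width: -0.1
grasp_force: 0.0
```

Emit:
move_arm([
  [0,[0.002,-0.013,0],0],
  [0,[0.004,-0.027,0],0],
  [0,[0.005,-0.034,-0.001],0],
  [0,[0.006,-0.041,-0.003],0],
  [0,[0.006,-0.041,-0.003],0],
])

```text
time: 3.22
tool_pos: [504.0, 113.6, 94.4]
tool_rot: [0.998, 0.069, 0.0, 0.0]
force: [-0.0, -0.2, -0.4]
gripper_width: 0.0
grasp_force: 0.0
```

Emit:
move_arm([
  [0,[0.0015,-0.011,-0.005],0],
  [0,[0.003,-0.0205,-0.012],0],
  [0,[0.004,-0.0285,-0.0205],0],
  [0,[0.005,-0.035,-0.031],0],
  [0,[0.005,-0.035,-0.031],0],
])

```text
time: 3.85
tool_pos: [508.3, 78.6, 62.2]
tool_rot: [0.998, 0.069, -0.001, 0.0]
force: [-0.6, -0.1, 0.3]
gripper_width: -0.2
grasp_force: 0.0
```

Run:
```python
from h import *
c=camera("scene"); cv2.imwrite("pics/s2.png",cv2.resize(c["pixels"][90:290,170:450],None,fx=2.5,fy=2.5))
```

```text
(no output)
```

View pics/s2.png

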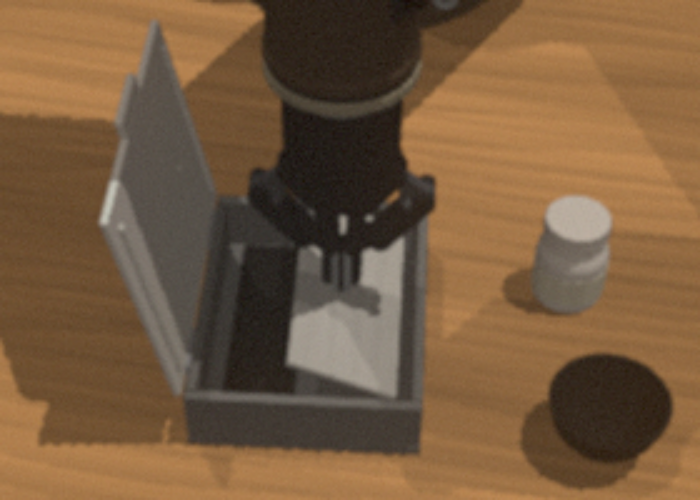

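The rack is folding under the fingertip at about (345,280), and the cover is still open. I'll finish pressing the rack down.

Emit:
move_arm([
  [0,[0.0005,-0.004,-0.011],0],
  [0,[0.001,-0.006,-0.02],0],
  [0,[0.001,-0.006,-0.023],0],
  [0,[0.001,-0.006,-0.023],0],
  [0,[0.001,-0.006,-0.023],0],
])

```text
time: 4.53
tool_pos: [509.8, 73.2, 40.2]
tool_rot: [0.998, 0.07, -0.0, -0.0]
force: [-0.5, -0.8, -0.6]
gripper_width: -0.0
grasp_force: 0.0
```

Emit:
move_arm([
  [0,[0,0,-0.001],0],
  [0,[0,0,-0.002],0],
  [0,[0,0,-0.002],0],
])

```text
time: 4.9
tool_pos: [510.1, 73.2, 39.6]
tool_rot: [0.998, 0.07, 0.0, 0.0]
force: [-8.7, -1.1, 35.7]
gripper_width: -0.3
grasp_force: 17.8
```

Emit:
move_arm([
  [0,[0,0,0.06],0],
  [0,[0,0,0.12],0],
  [0,[0,0,0.18],0.18],
  [0,[0,0,0.24],0.36],
  [0,[0,0,0.25],0.54],
])

```text
time: 5.52
tool_pos: [511.7, 73.4, 292.6]
tool_rot: [0.942, 0.336, 0.003, 0.001]
force: [-0.1, -0.4, -1.4]
gripper_width: -0.1
grasp_force: 0.0
```

Emit:
move_arm([
  [0,[0.003,-0.03,0],0.18],
  [0,[0.008,-0.08,0],0.36],
  [0,[0.014,-0.13,0],0.54],
  [0,[0.02,-0.17,0],0.72],
  [0,[0.025,-0.18,0],0.9],
])

```text
time: 6.15
tool_pos: [534.9, -109.2, 288.1]
tool_rot: [0.704, 0.71, -0.0, 0.0]
force: [0.3, 1.6, -0.7]
gripper_width: -0.3
grasp_force: 0.0
```

Run:
```python
from h import *
c=camera("top"); cv2.imwrite("pics/t3.png",c["pixels"]);W=cloud(c)
s=state();print(s["tool_pos"],s["tool_rot"],s["joints"])
Q=W.reshape(-1,3);m=(Q[:,2]>46)&(Q[:,2]<53)&(Q[:,0]>380)&(Q[:,0]<650)&(Q[:,1]>-60)&(Q[:,1]<160)
print(cv2.minAreaRect(Q[m][:,:2].astype(np.float32)))
C=np.array([512.5,57]);u=np.array([.139,-.99]);L=(Q[:,:2]-C)@u;x=(Q[:,:2]-C)@[-.99,-.139]
m=(abs(x)<75)&(L<10)&(L>-55)&(Q[:,2]<60);print("rack z",m.sum(),np.median(Q[m,2]) if m.any() else 0,[np.median(Q[m&(L>a)&(L<a+10),2]) for a in(-55,-35,-15,0)])
```

```text
[ 535.5272551  -109.39367917  288.07784164] [ 6.99607784e-01  7.14527024e-01 -1.31036081e-04  2.51377421e-04] [-2.56639435e-01  2.79004647e-01  1.76482618e+00 -5.35577973e-04
  1.09745495e+00 -2.77494742e-01]
((512.9043579101562, 56.84706497192383), (200.16233825683594, 161.83956909179688), 7.9896039962768555)
rack z 5082 39.45928045473063 [np.float64(39.442020163160805), np.float64(39.420136769781536), np.float64(39.434423548930205), np.float64(39.53624504800314)]
```

View pics/t3.png

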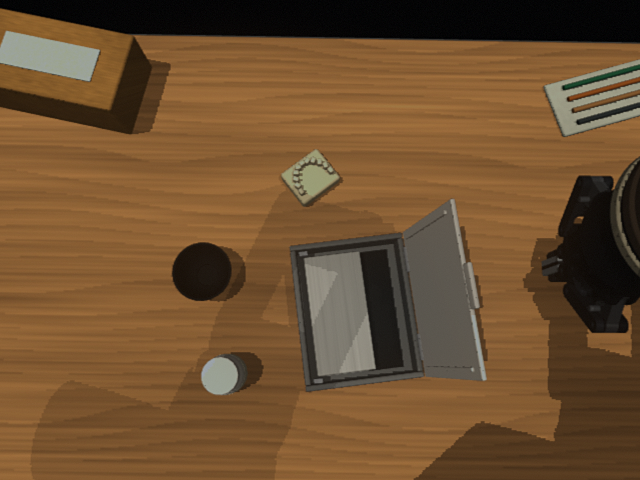

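The rack lies flat (its face at about z 39.5, pixels (335,310)), and the case and bystanders haven't moved. Next is the cover.

Emit:
move_arm([
  [0,[0,0,-0.04],0.065],
  [0,[0,0,-0.08],0.13],
  [0,[0,0,-0.098],0.13],
  [0,[-0.003,0.02,-0.098],0.13],
  [0,[-0.005,0.035,-0.098],0.13],
])

```text
time: 6.82
tool_pos: [529.9, -70.2, 190.8]
tool_rot: [0.658, 0.753, 0.0, 0.0]
force: [-0.2, 0.1, -1.6]
gripper_width: 0.1
grasp_force: 0.0
```

Emit:
move_arm([
  [0,[-0.0015,0.011,0],0],
  [0,[-0.003,0.022,0],0],
  [0,[-0.0045,0.033,0],0],
  [0,[-0.006,0.044,0],0],
  [0,[-0.008,0.056,-0.001],0],
])

```text
time: 7.45
tool_pos: [522.1, -15.2, 189.4]
tool_rot: [0.658, 0.753, 0.0, 0.0]
force: [1.9, -1.3, -0.6]
gripper_width: 0.0
grasp_force: 0.9
```

Run:
```python
from h import *
c=camera("scene"); cv2.imwrite("pics/s4.png",cv2.resize(c["pixels"][90:290,170:450],None,fx=2.5,fy=2.5))
```

```text
(no output)
```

View pics/s4.png

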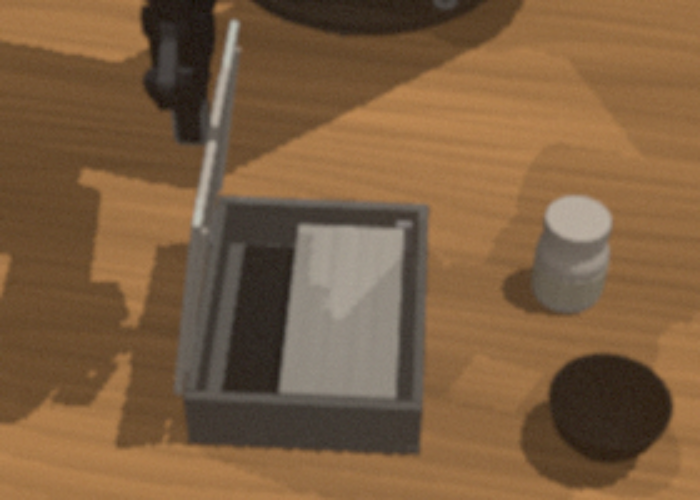

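The cover at (215,120) is now past vertical and follows the finger.

Emit:
move_arm([
  [0,[-0.002,0.014,-0.002],0],
  [0,[-0.004,0.027,-0.006],0],
  [0,[-0.0055,0.04,-0.011],0],
  [0,[-0.0075,0.0525,-0.018],0],
  [0,[-0.009,0.064,-0.026],0],
])

```text
time: 8.12
tool_pos: [512.8, 49.1, 162.7]
tool_rot: [0.658, 0.753, 0.0, -0.0]
force: [-0.4, -0.8, 1.8]
gripper_width: -0.3
grasp_force: 0.6
```

```bash
python3 -c "
import numpy as np
for t in (.9,.8,.7,.6,.5,.4,.3,.2,.12,.05,0):
    y=80-140*np.cos(t)+6*np.sin(t)+11;z=51+140*np.sin(t)+6*np.cos(t)
    p=np.array([512.5,57])+y*np.array([.139,-.99]);print(t,p.round(1),z.round(1))"
```

```text
0.9 [513.7  48.4] 164.4
0.8 [512.2  59.2] 155.6
0.7 [510.8  69.1] 145.8
0.6 [509.6  77.9] 135.0
0.5 [508.5  85.7] 123.4
0.4 [507.5  92.3] 111.0
0.3 [506.8  97.6] 98.1
0.2 [506.2 101.6] 84.7
0.12 [505.9 103.8] 73.7
0.05 [505.8 105. ] 64.0
0 [505.7 105.5] 57.0
```

Emit:
move_arm([
  [0,[-0.001,0.011,-0.0085],0],
  [0,[-0.002,0.021,-0.018],0],
  [0,[-0.0035,0.03,-0.029],0],
  [0,[-0.0045,0.0375,-0.0405],0],
  [0,[-0.0055,0.044,-0.0525],0],
])

```text
time: 8.75
tool_pos: [507.5, 92.6, 110.0]
tool_rot: [0.658, 0.753, 0.0, 0.0]
force: [0.4, 0.7, 0.8]
gripper_width: -0.2
grasp_force: 0.4
```

Emit:
move_arm([
  [0,[-0.0005,0.0055,-0.013],0],
  [0,[-0.001,0.0095,-0.0265],0],
  [0,[-0.0015,0.0115,-0.0375],0],
  [0,[-0.0015,0.013,-0.047],0],
  [0,[-0.0015,0.013,-0.052],0],
])

```text
time: 9.38
tool_pos: [505.8, 105.1, 58.2]
tool_rot: [0.658, 0.753, -0.0, -0.0]
force: [-0.1, 0.9, 0.1]
gripper_width: 0.5
grasp_force: 0.3
```

Emit:
move_arm([
  [0,[0,0,-0.001],0],
  [0,[0,0,-0.002],0],
  [0,[0,0,-0.003],0],
  [0,[0,0,-0.003],0],
])

```text
time: 9.88
tool_pos: [506.2, 105.1, 56.7]
tool_rot: [0.658, 0.753, 0.0, 0.0]
force: [-3.6, -1.9, 15.9]
gripper_width: 0.1
grasp_force: 8.3
```

Firm contact at z 56.7, so the cover is shut. I'll lift clear and check.

Emit:
move_arm([
  [0,[0,0,0.05],0],
  [0,[0,0,0.11],0],
  [0,[0,0,0.17],0],
  [0,[0.01,-0.06,0.2],0],
  [0,[0.02,-0.12,0.2],0],
])

```text
time: 10.5
tool_pos: [527.0, -12.6, 258.8]
tool_rot: [0.657, 0.754, 0.002, 0.002]
force: [0.9, -0.1, -0.1]
gripper_width: 0.2
grasp_force: 0.0
```

Emit:
move_arm([
  [0,[0,-0.06,0],0],
  [0,[0,-0.12,0],0],
  [0,[0,-0.18,0],0],
  [0,[0,-0.24,0],0],
  [0,[0,-0.24,0],0],
])

```text
time: 11.12
tool_pos: [525.2, -255.8, 255.8]
tool_rot: [0.659, 0.752, -0.0, 0.001]
force: [0.5, 0.5, -0.0]
gripper_width: -0.0
grasp_force: 0.0
```

Run:
```python
from h import *
c=camera("top"); cv2.imwrite("pics/t5.png",c["pixels"]);Q=cloud(c).reshape(-1,3)
C=np.array([512.5,57]);u=np.array([.139,-.99]);L=(Q[:,:2]-C)@u;x=(Q[:,:2]-C)@[-.99,-.139]
for a in(-78,-60,-30,0,30,60,70):
    m=(abs(x)<90)&(L>a)&(L<a+8)&(Q[:,2]<100);print(a,np.median(Q[m,2]).round(1))
m=(Q[:,2]>50)&(Q[:,2]<65)&(abs(L)<110)&(abs(x)<120);print(cv2.minAreaRect(Q[m][:,:2].astype(np.float32)))
print(state()["force"])
```

```text
-78 56.2
-60 56.3
-30 56.4
0 56.5
30 56.3
60 56.5
70 56.5
((512.395751953125, 61.004974365234375), (200.48739624023438, 179.3524627685547), 7.9373016357421875)
[ 0.05281462  0.7772039  -0.08069616]
```

View pics/t5.png

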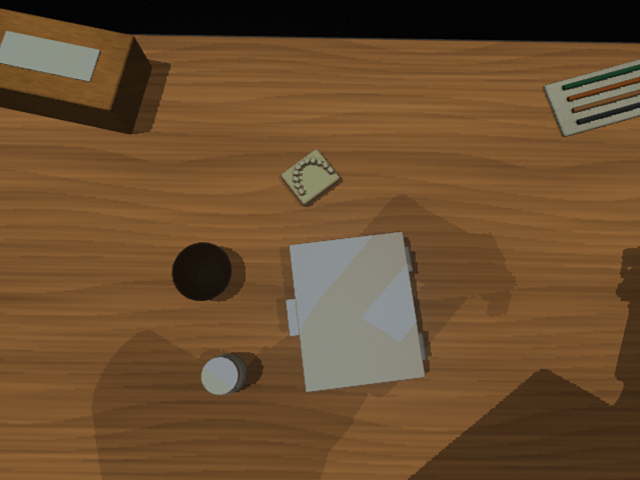

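The cover lies flat over the case (centre at about (357,312)), level to within 0.3 mm, and the bystanders are where they were.

```bash
python3 -c "
from workcell import *
print(sign_off())"
```

```text
the job is handed in; nothing more can be done
None
```

The bur rack is folded flat, the cover is shut over it, the case and bystanders have not visibly moved, and the job is handed in; the sign-off gave no verdict.

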